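# Fit a set-screw collar on the flat of a spindle and hold it down

### The job

On the spindle stand, first take the upright shaft between the fingers on its set-screw flat and turn it until its pointer stands at the zero mark, so that the flat faces the slotted post. Then put the large steel collar over the shaft with its set screw on that flat and facing the post, push it down against the spring sleeve until the collar's top is level with the top of the slotted post, and finish while still holding it down there, gripped in the fingers. Leave the other things on the table where they are.

Things in the scene. Friction and masses are not known exactly. Their poses are not given: they have to be found in the camera images.
- stand: spindle stand fixed to the table. Origin on the table top under the shaft axis; x points from the shaft to the slotted post, z up. Grey base plate, x = -60 to +90 mm, y = -50 to +50 mm, 12 mm thick, with black scale ticks round the shaft every 15 degrees; the zero tick is longer and wider and lies on the x axis. The post's near face is 68 mm from the shaft axis
- post_top (a point): middle of the top of the slotted aluminium post (16 mm along x, 46 mm along y, slot 12 mm wide open at the top), 76 mm from the shaft axis, 70 mm above the table
- spindle (a joint): turn of the shaft about the vertical, rad, counterclockwise from above positive; 0 = pointer at the zero tick and flat facing the post; limits -2.2 to 2.2. It stays where it is left (friction about 0.05 N m). It starts somewhere from 0.6 to 1.5, so it has to be turned clockwise
- shaft_top (a point): top centre of the upright steel shaft, on its axis, 92 mm above the table; x = outward normal of the flat. Shaft 18 mm in diameter, one flat along its bare 40 mm, 5 mm from the axis: 14 mm across when a finger lies on the flat, 18 mm elsewhere. A light squeeze near the flat swings the shaft until the flat lies on the finger. Top chamfer 2 mm
- pointer (a point): tip of the pointer, a dark bar fixed to the shaft's 60 mm foot flange, 40 mm from the axis, 18 mm above the table, on the same side as the flat. Above the flange is a dark housing 44 mm in diameter, its top 40 mm above the table
- sleeve (a joint): how far the spring sleeve is pushed down, m: 0 = up, 0.011 = at its stop. The spring takes 3.5 N to start moving and 0.7 N more per mm; the collar's weight does not move it. With the collar's top level with the post top it reads 0.006
- sleeve_top (a point): centre of the top of the spring sleeve, an aluminium ring 32 mm in diameter round the shaft; 52 mm above the table when up
- collar: the loose steel collar to fit: ring 44 mm in diameter, 24 mm high, bore 22 mm, about 0.15 kg, flat on the table left of the stand. Origin at the centre of its underside, z up, x out along the set screw. The screw's point (5 mm thick, at half height) stands into the bore to 6.8 mm from the axis: it goes over the shaft only with the screw over the flat, within about 20 degrees
- collar_screw (a point): outer end of the collar's dark set screw (head 9 mm thick), 28.5 mm from the collar's axis, 12 mm above its underside
- collar_top (a point): centre of the collar's top face, 24 mm above its underside
- small_collar: a small plain shaft collar, 28 x 30 x 12 mm, not the one to be fitted; a bystander, to be left where it is. Origin under its centre
- rubber_foot: dark rubber foot, 29 mm across, 16 mm high; a bystander, to be left where it is. Origin under its centre
- screwdriver: screwdriver with a red and black handle, 187 mm long, lying; a bystander, to be left where it is. Origin under its centre
- star_knob: black star knob, 40 mm across, threaded stud standing up, 46 mm high; a bystander, to be left where it is. Origin under its centre
- nylon_post: white nylon post, 17 mm across, 60 mm tall, standing; a bystander, to be left where it is. Origin under its centre

How it is judged:
On the way, in this order (a step that is already met when the one before it is completed fails the run):
1. the fingers turn the shaft to zero, the collar not yet on it (value of joint spindle between -0.15 and 0.15 rad and horizontal distance between collar and shaft_top above 0.05 m and contact force between the fingers and stand above 1 N), for 0.2 s.
2. the collar is over the shaft, set screw facing the post (horizontal distance between collar and shaft_top below 0.005 m and angle between collar's own z axis and vertical below 0.12 rad and x of collar_screw in the frame of stand above 0.02 m and z of collar in the frame of shaft_top below -0.025 m), for 0.1 s.
At the end, for the whole second after the job is handed in: collar round the shaft (axes within 5 mm, tilt < 0.12 rad), screw facing the post (0.3 rad), shaft at zero (0.2 rad), collar top level with the post top (3 mm), sleeve pushed down 3 to 9 mm, fingers holding the collar (> 3 N), collar at rest (horizontal distance between collar and shaft_top below 0.005 m and angle between collar's own z axis and vertical below 0.12 rad and x of collar_screw in the frame of stand above 0.02 m and value of joint spindle between -0.2 and 0.2 rad and value of joint sleeve between 0.003 and 0.009 m and z of collar_top in the frame of post_top between -0.003 and 0.003 m and angle between the x axis of collar and the x axis of stand, either way round below 0.3 rad and contact force between the fingers and collar above 3 N and linear speed of collar below 0.01 m/s); the arm keeps its last pose, push and grip.
It fails at once if a bystander is moved more than 30 mm (distance of any of small_collar, rubber_foot, screwdriver, star_knob, nylon_post from where it was at the start of the episode above 0.03 m).
It also fails if it takes over 54 s, if anything falls off the work surface, if the arm or the gripper's body presses on something with over 40 N, if the wrist force passes 120 N, or if a joint passes its speed limit or range.

### The arm

A 6-joint arm with a two-finger parallel gripper is mounted at the origin on a cart in front of the work surface, level with it; the furniture and walls round the work are solid. World frame = base frame: x ahead of the robot, y to its left, z up, the work surface at z = 0. Lengths are in m, angles in rad, forces in N, time in s.
With the tool pointing down it reaches from about 0.375 to 0.9 m from the base axis. Payload 3.1 kg.
Tool frame: the origin (TCP) lies at the very end of the fingers, on their centre line; the grasp point (between the pads) lies 19 mm behind it; z points along the fingers, y is the line along which they close (so a half turn about z gives the same grasp; the last joint's range is limited). The gripper opens to 87 mm and grips with 3 to 60 N. Pads are 19 mm wide; open, the fingers measure 117 mm over their backs; the gripper's body (75 mm by 190 mm) begins 51 mm behind the grasp point.
Start: joints at [0.936, 0.527, 1.433, -0, 1.181, -0.178], TCP at [0.275, 0.561, 0.223] pointing down, gripper open.
Joint ranges: [-3.08, 3.08], [-0.75, 2.2], [0.22, 2.44], [-1.43, 4.57], [0, 2.65], [-2.85, 2.85]. Speed limits (rad/s): [2.79, 2.79, 3.14, 3.14, 3.14, 3.14].

### API

Orientations are given as a unit quaternion [x, y, z, w].
In Python, from rig import status, viewer, robot gives the robot as it stands.
- The arm moves only by the tool arm_command, never from a script. Its arguments are lists of equal length, an entry for each row: "delta_rot": the turn, a rotation vector about the tool's x, y, z in degrees, a list of three; "delta_pos": the shift along the tool's x, y, z in m, a list of three; "gripper": the closure, from -1 (fully open) to 1 (shut). In form: {"delta_rot": [[rx, ry, rz], ...], "delta_pos": [[dx, dy, dz], ...], "gripper": [gripper, ...]}. A call has 1 to 12 rows; each row is the pose to reach, as a shift and turn from the pose commanded when the call began, along the tool's axes at that moment; what a row does not reach only later rows make up. A row lasts 1/12 s, in which the tool goes at most 41.7 mm and 7.16 degrees, less where a joint would pass 70% of its speed; a pose out of reach is approached as far as the arm can. A call with a gripper value outside its range is refused whole. The fingers move at their own pace and stop on an object; "grip_force" is the grip in N (left out, the last holds). Time passes only in rows, so rows that repeat a pose let the fingers close. It gives the time, the measured TCP pose, the force, the opening and the grip force at its end, in the units of the state.
- status.get_obs(): the state, without advancing time (a new reading comes with each control period).
- viewer.camera(name): name is "scene" or "top"; returns a dict with "pixels" (480x640x3 uint8, blue, green, red), "fx", "fy", "cx", "cy" (pixels), "k1" (the pictures are not rectified: a ray, as slopes to the right and down, at radius r is drawn at 1 + k1 r^2 times it, then the intrinsics apply), "pose" (4x4, takes a point from camera to world coordinates). Camera axes: x right, y down, z forward; pixel columns grow to the right and rows downward; lengths in m; the calibration is good to about 2 mm. A picture is of the moment at which its call begins. There is no depth.
- robot.hand_in(): hands the job in; it is judged then, once.
The state is a dict: "time": time; "q": joint angles; "joint_velocities": joint speeds; "joint_torque": joint torques, N m; "position": TCP position; "tool_rot": TCP orientation; "ft_force": force on the tool from outside, world axes, zero at the start; "moment": the same for the moment, N m; "grip_width": finger opening in m; "grip_force": force on a finger pad.
Only numpy, scipy, OpenCV 4.12 (cv2) and the standard library are available. Lean on these libraries where they do the work, as an engineer would, in place of code of your own. Each camera call takes 0.05 s, during which the arm holds its last target. There are 200 camera calls.

## Working session

There is one attempt and no reset: what is moved stays moved. The work goes in short steps, Python scripts to look and compute and a tool call to move; the robot and the scene stay as the last step left them, time stands still between calls to the robot, and variables do not carry over. Pictures are saved under pics/ and viewed, at most 10 in all, crops included, and the job is handed in when it is done.

Besides the shell and the picture viewer there is one more tool, called after "Emit:" in YAML: its name, and indented under it one key for each argument. arm_command: Moves the arm, as the interface text tells. Its arguments: {"type":"object","properties":{"delta_rot":{"type":"array","items":{"type":"array","items":{"type":"number"}}},"delta_pos":{"type":"array","items":{"type":"array","items":{"type":"number"}}},"gripper":{"type":"array","items":{"type":"number"}},"grip_force":{"type":"number"}},"required":["delta_rot","delta_pos","gripper"]}

```bash
mkdir -p pics
cat > h.py <<'E'
import numpy as np, cv2
from rig import status, viewer, robot
def grab(n,f):
    c=viewer.camera(n); im=np.array(c['pixels']); cv2.imwrite(f,im); np.savez(f[:-4]+'.npz',**{k:np.array(v) for k,v in c.items()}); return c
def load(f): return {k:v for k,v in np.load(f).items()}
def ray(c,u,v):
    K=np.array([[c['fx'],0,c['cx']],[0,c['fy'],c['cy']],[0,0,1]],float)
    p=cv2.undistortPoints(np.array([[[u,v]]],float),K,np.array([float(c['k1']),0,0,0]))[0,0]
    # exact for k1 only
    P=np.array(c['pose']); return P[:3,3],P[:3,:3]@np.array([p[0],p[1],1])
def plane(c,u,v,z):
    o,d=ray(c,u,v); return o+d*(z-o[2])/d[2]
def proj(c,X):
    P=np.array(c['pose']); q=P[:3,:3].T@(np.array(X)-P[:3,3]); a=q[:2]/q[2]; a=a*(1+float(c['k1'])*(a@a))
    return np.array([c['fx']*a[0]+c['cx'],c['fy']*a[1]+c['cy']])
E
python3 - <<'E'
from h import *
for n in('scene','top'):
    c=grab(n,f'pics/{n}0.png'); print(n,c['fx'],c['cx'],c['cy'],c['k1'],np.round(c['pose'],3).tolist())
print(status.get_obs())
E
```

```text
scene 458.88266827892056 322.6046706624459 238.60783318757584 0.03582821615590086 [[-0.482, -0.539, 0.691, -0.147], [-0.876, 0.313, -0.367, 0.514], [-0.018, -0.782, -0.623, 0.614], [0.0, 0.0, 0.0, 1.0]]
top 506.87913061697395 320.118358434433 244.01108376390292 -0.062435787559965455 [[0.01, -0.999, 0.036, 0.423], [-1.0, -0.011, -0.012, 0.21], [0.012, -0.036, -0.999, 1.027], [0.0, 0.0, 0.0, 1.0]]
{'time': 0.1, 'q': array([ 9.36548968e-01,  5.28351458e-01,  1.43377871e+00,  4.36812148e-05,
        1.18140952e+00, -1.78507262e-01]), 'joint_velocities': array([-0.00032603, -0.00183239, -0.00194574, -0.00052158,  0.00033584,
       -0.00086567]), 'joint_torque': array([-5.07617517e-05, -4.40990102e+01, -1.77150196e+01,  6.34984067e-02,
        5.34109015e-02, -3.71414183e-05]), 'position': array([0.2746474 , 0.56068473, 0.22168141]), 'tool_rot': array([ 2.25911135e-01,  9.74147428e-01, -8.86250281e-04, -4.03369241e-04]), 'ft_force': array([-0.18345823, -0.37191414, -0.0927624 ]), 'moment': array([-0.00892048,  0.00929032, -0.01111511]), 'grip_force': 0.0, 'grip_width': 0.08711944721175051}
```

View pics/top0.png

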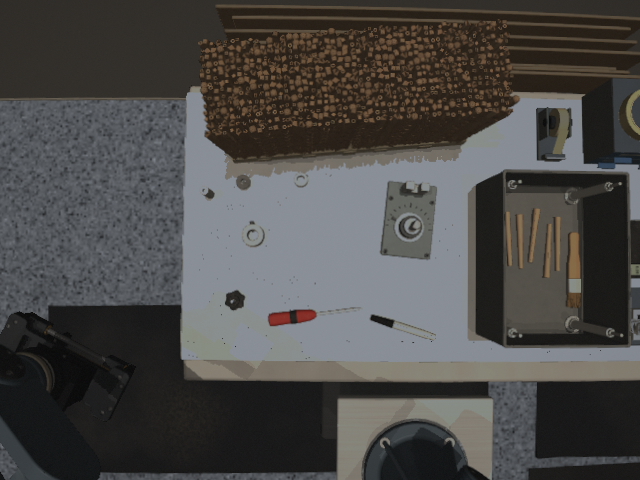

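View pics/scene0.png

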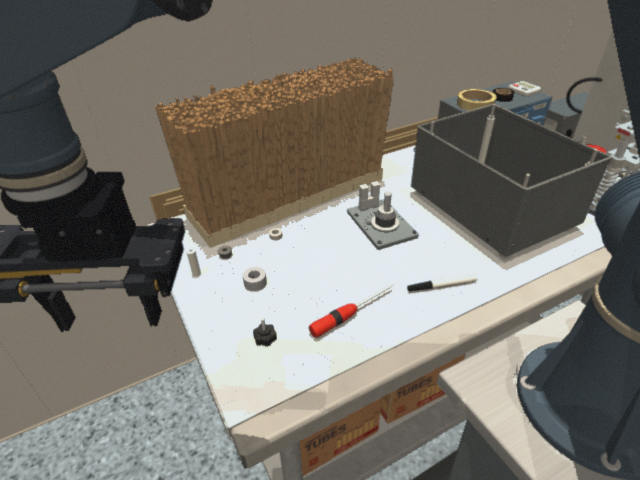

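The top view shows the stand's base plate around (409,220), with the shaft near (410,227), the post near (416,187) and the collar at (253,234) with its screw pointing up the image. The scene view shows the post as two blocks at about (370,195) and the collar at (255,279). I'll enlarge both views of the stand and the collar.

Run:
```python
from h import *
t=load('pics/top0.npz')['pixels'];s=load('pics/scene0.npz')['pixels']
r=lambda im,x,y,w,h,k:cv2.resize(im[y:y+h,x:x+w],None,fx=k,fy=k,interpolation=cv2.INTER_CUBIC)
a=r(t,370,170,80,100,5);b=r(t,230,210,50,50,6);d=r(s,340,175,80,75,5)
o=np.zeros((600,800,3),np.uint8);o[:500,:400]=a;o[:300,400:700]=b;e=cv2.resize(d,(300,281));o[300:581,400:700]=e
o=cv2.convertScaleAbs(o,alpha=1.3);cv2.imwrite('pics/crop0.png',o)
```

```text
(no output)
```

View pics/crop0.png

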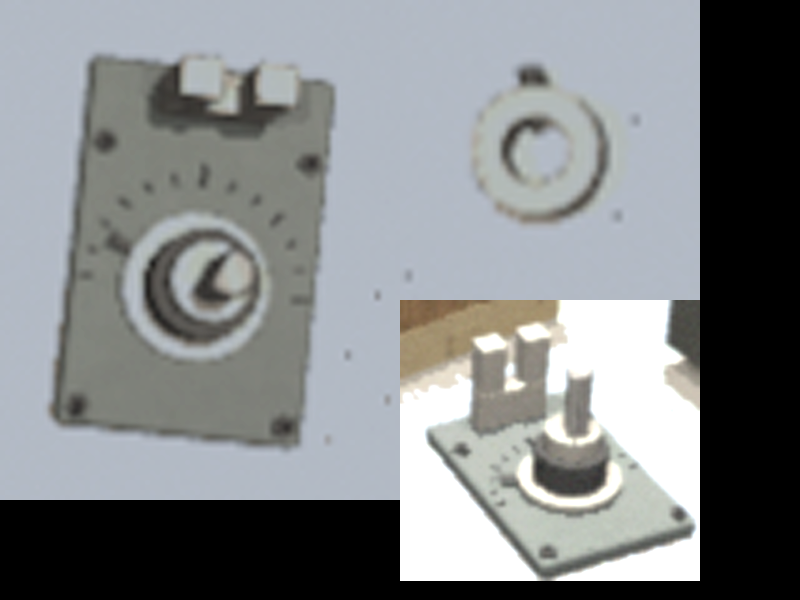

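The crop shows the plate corners at (92,57), (332,85), (297,443) and (55,422), the zero tick at (203,177), the pointer at (117,243) and the shaft top at (237,270). The collar's top ring is centred near (540,152) and its screw is at (532,72). I'll convert these to world coordinates.

Run:
```python
from h import *
c=load('pics/top0.npz'); s=load('pics/scene0.npz')
A=lambda x,y:((x+.5)/5+370-.5,(y+.5)/5+170-.5)
B=lambda x,y:((x-400+.5)/6+230-.5,(y+.5)/6+210-.5)
W=np.array([plane(c,*A(*p),.012)[:2] for p in[(92,57),(332,85),(297,443),(55,422)]])
M=np.array([(90,50),(90,-50),(-60,-50),(-60,50)])/1000.
m=M.mean(0);w=W.mean(0);U,S,V=np.linalg.svd((M-m).T@(W-w));R=(U@V).T
o=w-R@m;yaw=np.arctan2(R[1,0],R[0,0]);print('stand',o,yaw,'sizes',[np.linalg.norm(W[i]-W[i-1]) for i in range(4)])
zt=plane(c,*A(203,177),.012)[:2];pt=plane(c,*A(117,243),.018)[:2];st=plane(c,*A(237,270),.092)[:2]
for n,p in(('zero',zt),('ptr',pt),('shafttop',st)): l=R.T@(p-o);print(n,p,l,np.arctan2(l[1],l[0]))
for p in [(202,76),(277,84)]: print('post',R.T@(plane(c,*A(*p),.07)[:2]-o))
# sleeve ring top z=.052, flange
# collar
im=c['pixels'];
ct=plane(c,*B(540,152),.024);cs=plane(c,*B(532,72),.012);d=cs-ct
print('collar',ct,'screw',cs,np.linalg.norm(d[:2]),np.arctan2(d[1],d[0]))
# white-ish top ring: fit by mask
g=cv2.cvtColor(im,cv2.COLOR_BGR2HSV)
# scene reprojections
for n,X in(('collar top',[*ct[:2],.024]),('shaft top',[*o,.092]),('base',[*o,.012])): print(n,proj(s,X),proj(c,X))
# scene crop of shaft top at big crop (580,371)
k=400/300
u=340+(580-400)*k/5;v=175+(371-300)*(375/281)/5;print('scene shaft top px',u,v,plane(s,u,v,.092))
```

```text
stand [0.49533367 0.02133943] -0.093980693871661 sizes [np.float64(0.14823182435759413), np.float64(0.0982153699352309), np.float64(0.14575595872126526), np.float64(0.09812166849344049)]
zero [0.54030572 0.01653984] [ 0.04522399 -0.00055812] -0.012340666706155929
ptr [0.51262498 0.05223535] [0.01431566 0.03238224] 1.1545451561579945
shafttop [0.4965665  0.01897473] [ 0.00144929 -0.00223857] -0.9962369999023307
post [0.07596846 0.0138913 ]
post [ 0.07604825 -0.01503751]
collar [0.47570477 0.33083574 0.024     ] screw [0.50307549 0.33538067 0.012     ] 0.027745507250152974 0.16454938169870265
collar top [253.92675974 274.96649709] [252.91666667 234.91666667]
shaft top [386.02291749 194.10541681] [415.73327673 224.24690079]
base [383.50488852 225.07845047] [407.76880405 227.21298431]
scene shaft top px 388.0 193.95017793594306 [0.49375164 0.01749855 0.092     ]
```

```bash
cat >> h.py <<'E'
from scipy.spatial.transform import Rotation as Rn
def to(pos,yaw):
    "tool-frame shift and turn (deg) to a TCP position, tool down, closing line at yaw"
    o=status.get_obs();R=Rn.from_quat(o['tool_rot']);y=np.array([np.cos(yaw),np.sin(yaw),0]);z=np.array([0,0,-1.])
    T=Rn.from_matrix(np.c_[np.cross(y,z),y,z])
    print('shift',np.round(R.inv().apply(np.array(pos)-o['position']),4),'turn',np.round(np.degrees((R.inv()*T).as_rotvec()),2))
E
python3 -c "
from h import *
to([.496,.020,.130],1.06)"
```

```text
shift [-0.4368 -0.3879  0.0923] turn [-0.11 -0.02  3.15]
```

Emit:
arm_command:
  delta_rot:
    - [0,0,0]
    - [0,0,0]
    - [0,0,3.1]
    - [0,0,3.1]
    - [0,0,3.1]
    - [0,0,3.1]
    - [0,0,3.1]
    - [0,0,3.1]
    - [0,0,3.1]
    - [0,0,3.1]
    - [0,0,3.1]
    - [0,0,3.1]
  delta_pos:
    - [-0.029,-0.026,0.0]
    - [-0.058,-0.052,0.0]
    - [-0.087,-0.078,0]
    - [-0.116,-0.103,0]
    - [-0.145,-0.129,0.01]
    - [-0.174,-0.155,0.02]
    - [-0.203,-0.181,0.03]
    - [-0.232,-0.206,0.04]
    - [-0.261,-0.232,0.05]
    - [-0.29,-0.258,0.06]
    - [-0.319,-0.284,0.06]
    - [-0.348,-0.309,0.06]
  gripper: [0,0,0,0,0,0,0,0,0,0,0,0]
  grip_force: 5

```text
time: 1.1
position: [0.451, 0.1286, 0.1617]
tool_rot: [0.252, 0.968, -0.0, -0.001]
ft_force: [0.5, 0.3, -0.4]
grip_width: 0.0435
grip_force: 0.0
```

```bash
python3 -c "
from h import *
to([.496,.020,.130],1.06);print(status.get_obs()['grip_width'])"
```

```text
shift [-0.0924 -0.0728  0.0316] turn [-0.07 -0.13  0.04]
0.04345391669794975
```

Emit:
arm_command:
  delta_rot:
    - [0,0,0]
    - [0,0,0]
    - [0,0,0]
    - [0,0,0]
    - [0,0,0]
    - [0,0,0]
    - [0,0,0]
  delta_pos:
    - [-0.028,-0.022,0.0]
    - [-0.056,-0.044,0.01]
    - [-0.08,-0.063,0.02]
    - [-0.091,-0.072,0.03]
    - [-0.091,-0.072,0.031]
    - [-0.091,-0.072,0.031]
    - [-0.091,-0.072,0.031]
  gripper: [0,0,0,0,0,0,0]

```text
time: 1.68
position: [0.4949, 0.024, 0.1314]
tool_rot: [0.252, 0.968, 0.0, -0.001]
ft_force: [-0.9, -1.2, -0.1]
grip_width: 0.0433
grip_force: 0.0
```

```bash
python3 -c "
from h import *
to([.496,.020,.130],1.06);to([.496,.020,.061],1.06)
c=grab('scene','pics/s1.png');im=c['pixels'][120:270,280:480];cv2.imwrite('pics/s1c.png',cv2.resize(im,None,fx=4,fy=4,interpolation=cv2.INTER_CUBIC))"
```

```text
shift [-0.0029 -0.0029  0.0014] turn [-0.02 -0.1   0.05]
shift [-0.003  -0.0029  0.0704] turn [-0.02 -0.1   0.05]
```

View pics/s1c.png

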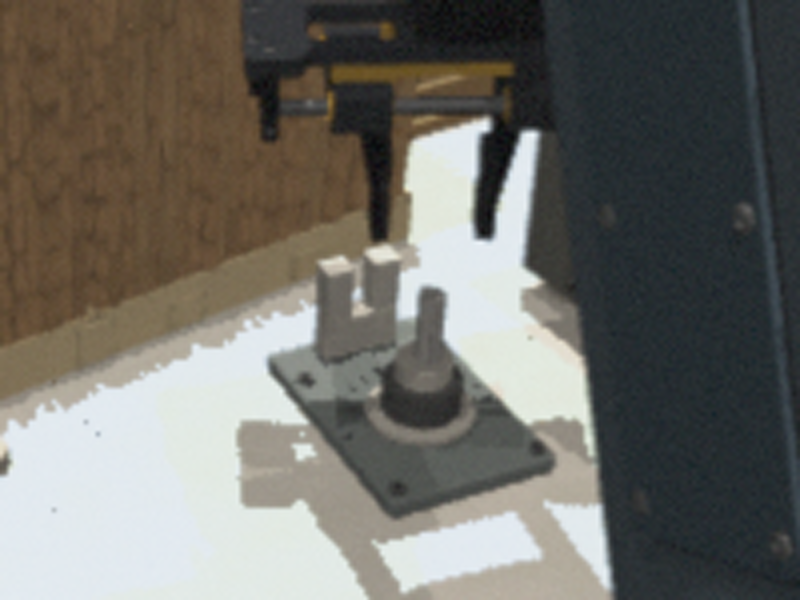

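The fingers' tips are at (380,238) and (485,236), midway at column 432, straight above the shaft top (432,292). I'll go down and squeeze lightly.

Emit:
arm_command:
  delta_rot:
    - [0,0,0]
    - [0,0,0]
    - [0,0,0]
    - [0,0,0]
    - [0,0,0]
    - [0,0,0]
    - [0,0,0]
    - [0,0,0]
    - [0,0,0]
    - [0,0,0]
    - [0,0,0]
    - [0,0,0]
  delta_pos:
    - [-0.002,-0.002,0.02]
    - [-0.002,-0.002,0.04]
    - [-0.002,-0.002,0.06]
    - [-0.002,-0.002,0.07]
    - [-0.002,-0.002,0.07]
    - [-0.002,-0.002,0.07]
    - [-0.002,-0.002,0.07]
    - [-0.002,-0.002,0.07]
    - [-0.002,-0.002,0.07]
    - [-0.002,-0.002,0.07]
    - [-0.002,-0.002,0.07]
    - [-0.002,-0.002,0.07]
  gripper: [0,0,0,0,0.3,0.6,1,1,1,1,1,1]
  grip_force: 6

```text
time: 2.73
position: [0.4959, 0.0182, 0.0625]
tool_rot: [0.251, 0.968, -0.002, -0.0]
ft_force: [-2.8, -10.0, 3.7]
grip_width: 0.0138
grip_force: 6.0
```

```bash
python3 -c "
from h import *
o=status.get_obs();print(o['position'],o['ft_force'],o['moment'],o['grip_width'],o['grip_force']);to(o['position'],1.06)"
```

```text
[0.49588523 0.01822767 0.06251068] [-2.82360293 -9.99413045  3.65927202] [-1.77523882  0.68140144  0.01557626] 0.01380051671718518 5.9915477177310095
shift [0. 0. 0.] turn [-0.22  0.04  0.21]
```

Emit:
arm_command:
  delta_rot:
    - [0,0,0]
    - [0,0,0]
    - [0,0,5]
    - [0,0,10]
    - [0,0,15]
    - [0,0,20]
    - [0,0,25]
    - [0,0,30]
    - [0,0,35]
    - [0,0,40]
    - [0,0,45]
    - [0,0,50]
  delta_pos:
    - [0,-0.002,0]
    - [0,-0.002,0]
    - [0.0002,-0.002,0]
    - [0.0003,-0.002,0]
    - [0.0005,-0.0019,0]
    - [0.0007,-0.0019,0]
    - [0.0008,-0.0018,0]
    - [0.001,-0.0017,0]
    - [0.0011,-0.0016,0]
    - [0.0013,-0.0015,0]
    - [0.0014,-0.0014,0]
    - [0.0015,-0.0013,0]
  gripper: [1,1,1,1,1,1,1,1,1,1,1,1]
  grip_force: 25

```text
time: 3.73
position: [0.4943, 0.019, 0.0625]
tool_rot: [0.638, 0.77, -0.001, 0.001]
ft_force: [-3.1, -6.1, 6.5]
grip_width: 0.0135
grip_force: 25.0
```

```bash
python3 -c "
from h import *
o=status.get_obs();print(o['position'],o['ft_force'],o['moment'],o['grip_width'],o['grip_force']);to([.4949,.0202,.0625],-.094)"
```

```text
[0.49431856 0.01901205 0.06249744] [-3.12595677 -6.07677675  6.45048267] [-1.18284207  0.59510695  0.04395369] 0.01352492860820731 24.975752160871707
shift [ 0.0011  0.0008 -0.    ] turn [-0.03  0.12 16.03]
```

Emit:
arm_command:
  delta_rot:
    - [0,0,5]
    - [0,0,10]
    - [0,0,16]
    - [0,0,16]
    - [0,0,16]
    - [0,0,16]
    - [0,0,16]
  delta_pos:
    - [-0.0005,0,0]
    - [-0.001,-0.0005,0]
    - [-0.001,-0.0005,0]
    - [-0.001,-0.0005,0]
    - [-0.001,-0.0005,0]
    - [-0.001,-0.0005,0]
    - [-0.001,-0.0005,0]
  gripper: [1,1,1,1,1,1,1]

```text
time: 4.32
position: [0.494, 0.0194, 0.0625]
tool_rot: [0.739, 0.674, -0.0, -0.0]
ft_force: [-1.9, -0.2, 7.6]
grip_width: 0.0136
grip_force: 25.0
```

```bash
python3 -c "
from h import *
o=status.get_obs();print(o['position'],o['ft_force'],o['moment'],o['grip_width'],o['grip_force']);to([.4949,.0202,.0625],-.094)
c=grab('scene','pics/s2.png');im=c['pixels'][120:270,280:480];cv2.imwrite('pics/s2c.png',cv2.resize(im,None,fx=4,fy=4,interpolation=cv2.INTER_CUBIC))"
```

```text
[0.49402038 0.01941736 0.06249264] [-1.90756325 -0.15217261  7.56609996] [-0.11250648  0.46816532 -0.03260388] 0.013590251715186463 24.97659582133565
shift [ 0.0009  0.0008 -0.    ] turn [-0.01 -0.01  0.18]
```

View pics/s2c.png

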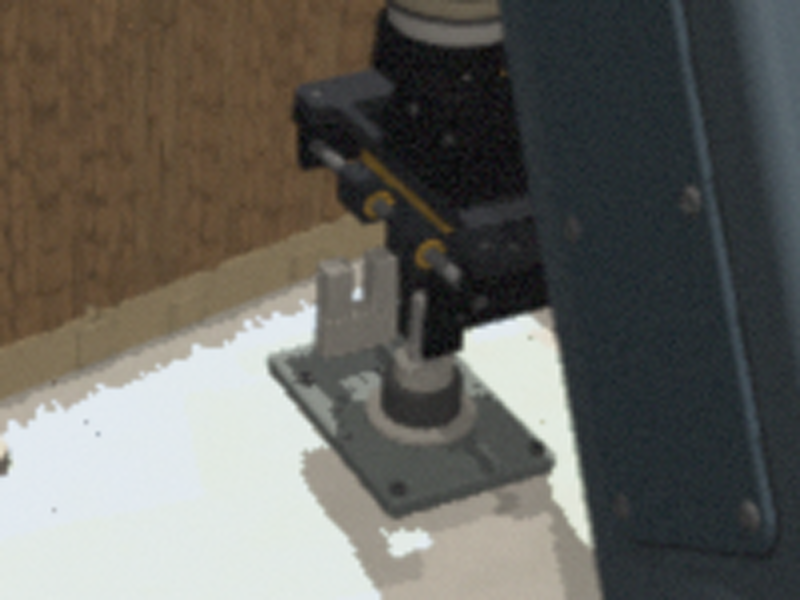

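Emit:
arm_command:
  delta_rot:
    - [0,0,0]
    - [0,0,0]
    - [0,0,0]
    - [0,0,0]
    - [0,0,0]
    - [0,0,0]
    - [0,0,0]
    - [0,0,0]
    - [0,0,0]
    - [0,0,0]
    - [0,0,-6]
    - [0,0,-12]
  delta_pos:
    - [0,0,0]
    - [0,0,0]
    - [0,0,0]
    - [0,0,0]
    - [0,0,0]
    - [0,0,0]
    - [0,0,-0.02]
    - [0,0,-0.04]
    - [0,0,-0.06]
    - [0,0,-0.08]
    - [0.03,0,-0.08]
    - [0.06,0,-0.08]
  gripper: [0.5,0.3,0.1,0,0,0,0,0,0,0,0,0]

```text
time: 5.37
position: [0.5012, 0.0783, 0.143]
tool_rot: [0.664, 0.748, 0.001, 0.001]
ft_force: [0.6, -0.6, -0.2]
grip_width: 0.0434
grip_force: 0.0
```

```bash
python3 -c "
from h import *
to([.4757,.331,.14],1.736)"
```

```text
shift [0.254  0.0048 0.0028] turn [  0.13   0.2  -92.61]
```

Emit:
arm_command:
  delta_rot:
    - [0,0,-7]
    - [0,0,-14]
    - [0,0,-21]
    - [0,0,-28]
    - [0,0,-35]
    - [0,0,-42]
    - [0,0,-49]
    - [0,0,-56]
    - [0,0,-63]
    - [0,0,-70]
    - [0,0,-77]
    - [0,0,-84]
  delta_pos:
    - [0.03,0,0]
    - [0.06,0,0]
    - [0.09,0,0]
    - [0.12,0,0]
    - [0.15,0,0]
    - [0.18,0,0]
    - [0.21,0.003,0]
    - [0.23,0.004,0]
    - [0.25,0.005,0]
    - [0.253,0.005,0]
    - [0.253,0.005,0]
    - [0.253,0.005,0]
  gripper: [-0.5,-1,-1,-1,-1,-1,-1,-1,-1,-1,-1,-1]

```text
time: 6.37
position: [0.4744, 0.3313, 0.1412]
tool_rot: [-0.011, 1.0, -0.0, -0.0]
ft_force: [-0.3, -0.6, -0.4]
grip_width: 0.087
grip_force: 0.0
```

Run:
```python
from h import *
to([.4757,.331,.14],1.736)
c=grab('top','pics/t3.png');im=c['pixels']
a=cv2.resize(im[170:270,370:450],None,fx=5,fy=5,interpolation=cv2.INTER_CUBIC)
s=grab('scene','pics/s3.png')['pixels'];b=cv2.resize(s[220:320,215:295],None,fx=5,fy=5,interpolation=cv2.INTER_CUBIC)
cv2.imwrite('pics/c3.png',np.hstack([a,b]))
```

```text
shift [-0.0013 -0.0004  0.0012] turn [-0.01 -0.03 -8.25]
```

View pics/c3.png

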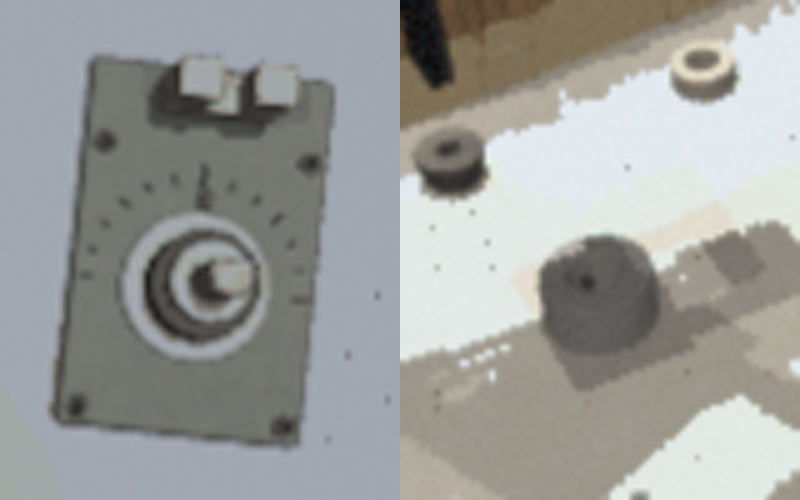

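The pointer now lies on the zero tick, at (204,195) in the crop, and the collar is undisturbed. Next I'll go down and grip it.

Emit:
arm_command:
  delta_rot:
    - [0,0,-4]
    - [0,0,-8.2]
    - [0,0,-8.2]
    - [0,0,-8.2]
    - [0,0,-8.2]
    - [0,0,-8.2]
    - [0,0,-8.2]
    - [0,0,-8.2]
  delta_pos:
    - [-0.001,0,0]
    - [-0.001,0,0.02]
    - [-0.001,0,0.05]
    - [-0.001,0,0.08]
    - [-0.001,0,0.105]
    - [-0.001,0,0.125]
    - [-0.001,0,0.135]
    - [-0.001,0,0.135]
  gripper: [-1,-1,-1,-1,-1,-1,-1,-1]

```text
time: 7.13
position: [0.4744, 0.3298, 0.0042]
tool_rot: [-0.077, 0.997, -0.001, -0.002]
ft_force: [0.1, -0.6, -0.3]
grip_width: 0.0867
grip_force: 0.0
```

```bash
python3 -c "
from h import *
to([.4757,.331,.004],1.736);print(status.get_obs()['ft_force'])"
```

```text
shift [-0.0015  0.001   0.0002] turn [-0.07 -0.27 -0.63]
[ 0.08040227 -0.59575996 -0.27004624]
```

Emit:
arm_command:
  delta_rot:
    - [0,0,0]
    - [0,0,0]
    - [0,0,0]
    - [0,0,0]
    - [0,0,0]
    - [0,0,0]
    - [0,0,0]
    - [0,0,0]
    - [0,0,0]
    - [0,0,0]
    - [0,0,0]
    - [0,0,0]
  delta_pos:
    - [-0.001,0,0]
    - [-0.001,0.001,0]
    - [-0.001,0.001,0]
    - [-0.001,0.001,0]
    - [-0.001,0.001,0]
    - [-0.001,0.001,0]
    - [-0.001,0.001,0]
    - [-0.001,0.001,-0.02]
    - [-0.001,0.001,-0.05]
    - [-0.001,0.001,-0.08]
    - [-0.001,0.001,-0.11]
    - [-0.001,0.001,-0.13]
  gripper: [0,0.5,1,1,1,1,1,1,1,1,1,1]
  grip_force: 30

```text
time: 8.13
position: [0.4772, 0.3321, 0.139]
tool_rot: [-0.078, 0.997, 0.0, 0.001]
ft_force: [0.7, 0.6, -0.7]
grip_width: 0.0431
grip_force: 30.0
```

Run:
```python
from h import *
o=status.get_obs();print(o['position'],o['grip_width'],o['grip_force'],o['ft_force'])
# target: axis (.496,.020), collar centre assumed at TCP
to([.496,.020,.134],-.094+np.pi/2-(.1645+np.pi/2-1.736))
s=grab('scene','pics/s4.png');t=grab('top','pics/t4.png')
u,v=proj(s,o['position']).astype(int);print(u,v)
cv2.imwrite('pics/c4.png',cv2.resize(s['pixels'][v-45:v+45,u-55:u+55],None,fx=7,fy=6.6,interpolation=cv2.INTER_CUBIC))
```

```text
[0.47721952 0.33212555 0.13903349] 0.04306582016660667 29.997418820858 [ 0.67336269  0.64172626 -0.72153233]
shift [ 0.0302 -0.3112  0.0048] turn [ 0.05  0.13 14.33]
245 225
```

View pics/c4.png

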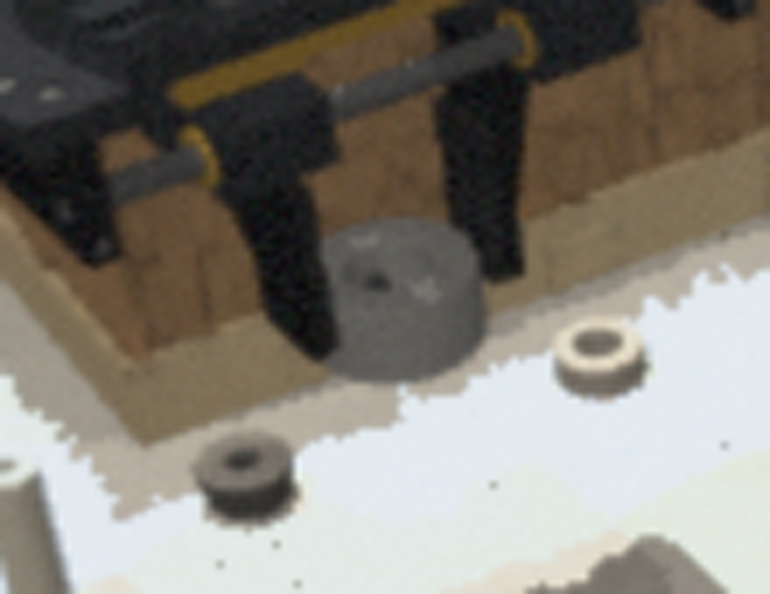

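The collar hangs level between the fingers, with its outline's right edge at about 487, bottom at about 381 and top at about 217 in the crop. I'll solve its centre from those extents.

Run:
```python
from h import *
from scipy.optimize import least_squares
s=load('pics/s4.npz');p=np.array([.47722,.33213,.13903])
U=lambda x:(x+.5)/7+190-.5; Vv=lambda y:(y+.5)/6.6+180-.5
a=np.linspace(0,2*np.pi,180)
def ext(x):
    top=np.array([proj(s,[x[0]+.022*np.cos(t),x[1]+.022*np.sin(t),x[2]+.024]) for t in a])
    bot=np.array([proj(s,[x[0]+.022*np.cos(t),x[1]+.022*np.sin(t),x[2]]) for t in a])
    return np.array([max(top[:,0].max(),bot[:,0].max()),top[:,1].min(),bot[:,1].max()])
m=np.array([U(487),Vv(217),Vv(381)])
print('pred-meas at TCP centre',ext([p[0],p[1],p[2]-.004])-m)
r=least_squares(lambda x:ext([x[0],p[1],x[1]])-m,[p[0],p[2]-.004],x_scale=.001);print(r.x,r.fun,'dx',r.x[0]-p[0])
# same on the resting collar: bias of method/camera? vs initial view
t=load('pics/top0.npz')
g=cv2.cvtColor(t['pixels'],cv2.COLOR_BGR2GRAY)[205:262,225:282];G=cv2.GaussianBlur(cv2.resize(g,None,fx=4,fy=4,interpolation=cv2.INTER_CUBIC),(0,0),2)
h=cv2.HoughCircles(G,cv2.HOUGH_GRADIENT,1,30,param1=60,param2=15,minRadius=34,maxRadius=52)
for q in (h[0][:4] if h is not None else []): print('hough',q,plane(t,(q[0]+.5)/4+224.5,(q[1]+.5)/4+204.5,.024))
o,d=ray(t,253,222);dk=np.argwhere(g<90)[:, ::-1]+[225,205]
dk=dk[dk[:,1]<226];print(len(dk),dk.mean(0),plane(t,*dk.mean(0),.012) if len(dk) else 0)
```

```text
pred-meas at TCP centre [-0.60210792 -3.32886721 -1.68483731]
[0.47659512 0.13001787] [-0.16111285 -0.78868048  0.82617644] dx -0.0006248839487406066
hough [111.5 120.5  40.1] [0.47602617 0.33166611 0.024     ]
11 [251.72727273 222.27272727] [0.50169299 0.33506969 0.012     ]
```

Emit:
arm_command:
  delta_rot:
    - [0,0,0]
    - [0,0,2]
    - [0,0,4]
    - [0,0,6]
    - [0,0,8]
    - [0,0,10]
    - [0,0,12]
    - [0,0,14]
    - [0,0,14]
    - [0,0,14]
    - [0,0,14]
    - [0,0,14]
  delta_pos:
    - [0.003,-0.033,0]
    - [0.006,-0.066,0]
    - [0.009,-0.1,0]
    - [0.013,-0.135,0]
    - [0.016,-0.17,0]
    - [0.019,-0.205,0]
    - [0.022,-0.24,0]
    - [0.025,-0.27,0]
    - [0.028,-0.295,0.005]
    - [0.0295,-0.308,0.007]
    - [0.0295,-0.311,0.007]
    - [0.0295,-0.311,0.007]
  gripper: [1,1,1,1,1,1,1,1,1,1,1,1]

```text
time: 9.23
position: [0.4953, 0.0194, 0.1284]
tool_rot: [0.045, 0.999, 0.0, -0.001]
ft_force: [-0.1, -0.0, -1.0]
grip_width: 0.0435
grip_force: 30.0
```

Run:
```python
from h import *
o=status.get_obs();print(o['position'],o['grip_width'],o['ft_force'])
to([.4967,.020,.1],1.483)
s=grab('scene','pics/s5.png')
u,v=proj(s,o['position']).astype(int);print(u,v)
cv2.imwrite('pics/c5.png',cv2.resize(s['pixels'][v-45:v+45,u-55:u+55],None,fx=7,fy=6.6,interpolation=cv2.INTER_CUBIC))
```

```text
[0.49534273 0.01941088 0.12840666] 0.043511939951888574 [-0.07328912 -0.04224534 -1.01014903]
shift [-0.0014  0.0007  0.0284] turn [ 0.03 -0.15 -0.12]
388 178
```

View pics/c5.png

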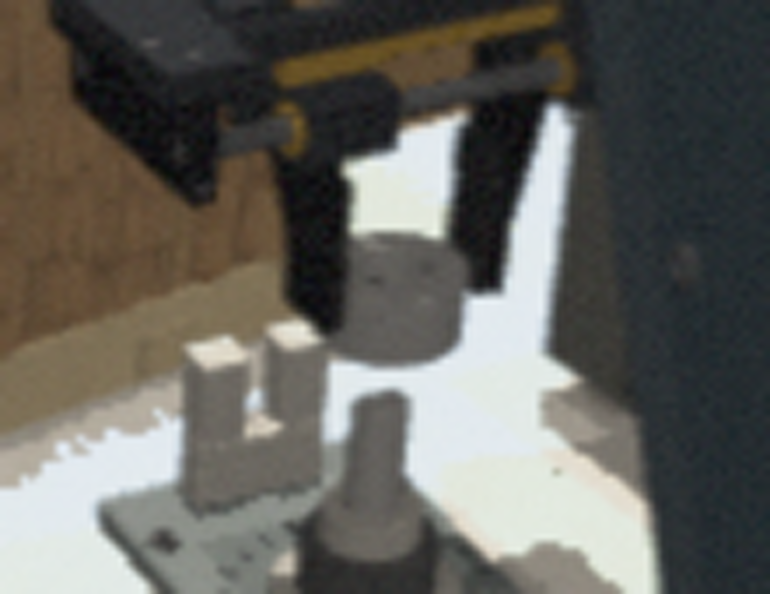

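The collar's axis is about 1 px right of the shaft's, which matches the remaining measured error of (-1.4, +0.7) mm. I'll correct it and lower to just above the shaft.

Emit:
arm_command:
  delta_rot:
    - [0,0,0]
    - [0,0,0]
    - [0,0,0]
    - [0,0,0]
    - [0,0,0]
    - [0,0,0]
  delta_pos:
    - [-0.0014,0.0007,0.005]
    - [-0.0014,0.0007,0.015]
    - [-0.0014,0.0007,0.025]
    - [-0.0014,0.0007,0.029]
    - [-0.0014,0.0007,0.029]
    - [-0.0014,0.0007,0.029]
  gripper: [1,1,1,1,1,1]

```text
time: 9.78
position: [0.4965, 0.0213, 0.0999]
tool_rot: [0.043, 0.999, 0.0, -0.001]
ft_force: [-1.5, 0.8, -2.4]
grip_width: 0.0432
grip_force: 30.0
```

Run:
```python
from h import *
o=status.get_obs();print(o['position'],o['grip_width'],o['ft_force'])
to([.4967,.020,.085],1.483)
```

```text
[0.49645211 0.02132591 0.09989141] 0.04322370206585763 [-1.4797901   0.7888395  -2.44734988]
shift [-0.0004 -0.0013  0.0149] turn [ 0.01 -0.17  0.07]
```

Emit:
arm_command:
  delta_rot:
    - [0,0,0]
    - [0,0,0]
    - [0,0,0]
    - [0,0,0]
    - [0,0,0]
    - [0,0,0]
    - [0,0,0]
  delta_pos:
    - [0,-0.001,0]
    - [0,-0.001,0.003]
    - [0,-0.001,0.006]
    - [0,-0.001,0.009]
    - [0,-0.001,0.012]
    - [0,-0.001,0.013]
    - [0,-0.001,0.013]
  gripper: [1,1,1,1,1,1,1]

```text
time: 10.37
position: [0.4966, 0.0197, 0.0871]
tool_rot: [0.044, 0.999, 0.0, -0.001]
ft_force: [-4.3, -0.3, -2.6]
grip_width: 0.0432
grip_force: 30.0
```

Run:
```python
from h import *
o=status.get_obs();print(o['position'],o['grip_width'],o['ft_force'],o['moment'])
to([.4967,.020,.085],1.483)
```

```text
[0.49662672 0.01972219 0.08707209] 0.04324666627785897 [-4.27605216 -0.27227496 -2.62536637] [ 0.10526893  0.70290726 -0.02113093]
shift [-0.0001  0.0003  0.0021] turn [ 0.01 -0.12  0.01]
```

Emit:
arm_command:
  delta_rot:
    - [0,0,0]
    - [0,0,0]
    - [0,0,0]
    - [0,0,0]
    - [0,0,0]
  delta_pos:
    - [0.0008,0,0]
    - [0.0008,0,0.002]
    - [0.0008,0,0.005]
    - [0.0008,0,0.007]
    - [0.0008,0,0.007]
  gripper: [1,1,1,1,1]

```text
time: 10.78
position: [0.4965, 0.0197, 0.0801]
tool_rot: [0.044, 0.999, 0.0, -0.0]
ft_force: [-3.4, 0.0, -0.6]
grip_width: 0.0431
grip_force: 30.0
```

Run:
```python
from h import *
o=status.get_obs();print(o['position'],o['grip_width'],o['ft_force'],o['moment'])
```

```text
[0.49647196 0.01970729 0.08011765] 0.04305350475700063 [-3.37579899  0.01741012 -0.60818932] [ 0.05767175  0.60029582 -0.06297451]
```

Emit:
arm_command:
  delta_rot:
    - [0,0,0]
    - [0,0,0]
    - [0,0,0]
    - [0,0,0]
    - [0,0,0]
    - [0,0,0]
    - [0,0,0]
  delta_pos:
    - [0.0007,0,0.003]
    - [0.0007,0,0.007]
    - [0.0007,0,0.011]
    - [0.0007,0,0.015]
    - [0.0007,0,0.019]
    - [0.0007,0,0.021]
    - [0.0007,0,0.021]
  gripper: [1,1,1,1,1,1,1]

```text
time: 11.37
position: [0.4964, 0.0197, 0.0594]
tool_rot: [0.044, 0.999, -0.0, 0.0]
ft_force: [-2.9, -0.3, 4.0]
grip_width: 0.0429
grip_force: 30.0
```

Run:
```python
from h import *
o=status.get_obs();print(o['position'],o['grip_width'],o['ft_force'],o['moment'])
s=grab('scene','pics/s6.png')
cv2.imwrite('pics/c6.png',cv2.resize(s['pixels'][165:250,330:440],None,fx=7,fy=7,interpolation=cv2.INTER_CUBIC))
```

```text
[0.49635954 0.01967254 0.05940864] 0.042924949927289374 [-2.90993963 -0.2588611   3.9611157 ] [0.10916872 0.53810004 0.03510127]
```

View pics/c6.png

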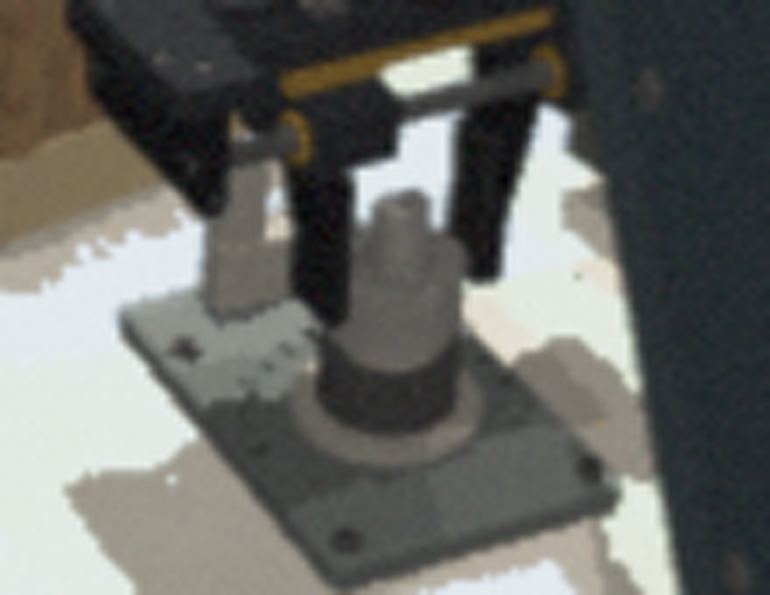

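The collar is on the shaft and near or touching the sleeve. I'll step up and down to find the contact height from the force.

Emit:
arm_command:
  delta_rot:
    - [0,0,0]
    - [0,0,0]
    - [0,0,0]
    - [0,0,0]
  delta_pos:
    - [0.0005,0,-0.004]
    - [0.0005,0,-0.004]
    - [0.0005,0,-0.004]
    - [0.0005,0,-0.004]
  gripper: [1,1,1,1]

```text
time: 11.75
position: [0.4963, 0.0197, 0.0638]
tool_rot: [0.044, 0.999, -0.0, 0.001]
ft_force: [-1.6, 0.6, 4.0]
grip_width: 0.0432
grip_force: 30.0
```

Emit:
arm_command:
  delta_rot:
    - [0,0,0]
    - [0,0,0]
    - [0,0,0]
    - [0,0,0]
  delta_pos:
    - [0,0,0.002]
    - [0,0,0.002]
    - [0,0,0.002]
    - [0,0,0.002]
  gripper: [1,1,1,1]

```text
time: 12.08
position: [0.4963, 0.0196, 0.0617]
tool_rot: [0.044, 0.999, -0.0, 0.001]
ft_force: [-0.1, 0.2, 4.3]
grip_width: 0.0429
grip_force: 30.0
```

Emit:
arm_command:
  delta_rot:
    - [0,0,0]
    - [0,0,0]
    - [0,0,0]
  delta_pos:
    - [0,0,0.001]
    - [0,0,0.001]
    - [0,0,0.001]
  gripper: [1,1,1]

```text
time: 12.33
position: [0.4962, 0.0197, 0.0607]
tool_rot: [0.044, 0.999, -0.0, 0.001]
ft_force: [0.6, 0.7, 4.0]
grip_width: 0.0427
grip_force: 30.0
```

Emit:
arm_command:
  delta_rot:
    - [0,0,0]
    - [0,0,0]
    - [0,0,0]
  delta_pos:
    - [0,0,0.001]
    - [0,0,0.001]
    - [0,0,0.001]
  gripper: [1,1,1]

```text
time: 12.58
position: [0.4962, 0.0197, 0.0598]
tool_rot: [0.044, 0.999, -0.0, 0.001]
ft_force: [-0.4, 0.2, 5.4]
grip_width: 0.0428
grip_force: 30.0
```

Emit:
arm_command:
  delta_rot:
    - [0,0,0]
    - [0,0,0]
    - [0,0,0]
  delta_pos:
    - [0,0,0.001]
    - [0,0,0.001]
    - [0,0,0.001]
  gripper: [1,1,1]

```text
time: 12.83
position: [0.4962, 0.0197, 0.0588]
tool_rot: [0.044, 0.999, -0.0, 0.001]
ft_force: [1.0, -0.2, 5.9]
grip_width: 0.0432
grip_force: 30.0
```

Emit:
arm_command:
  delta_rot:
    - [0,0,0]
    - [0,0,0]
    - [0,0,0]
  delta_pos:
    - [0,0,0.001]
    - [0,0,0.001]
    - [0,0,0.001]
  gripper: [1,1,1]

```text
time: 13.08
position: [0.4962, 0.0196, 0.0579]
tool_rot: [0.044, 0.999, -0.0, 0.001]
ft_force: [0.2, -0.4, 6.7]
grip_width: 0.043
grip_force: 30.0
```

```bash
cat > f.py <<'E'
from h import *
import sys
F=[];P=[]
for i in range(6):
    c=viewer.camera('scene');o=status.get_obs();F.append(o['ft_force']);P.append(o['position'])
cv2.imwrite(sys.argv[1],c['pixels']);np.savez(sys.argv[1][:-4]+'.npz',**{k:np.array(v) for k,v in c.items()})
print(np.mean(P,0),np.mean(F,0),np.std(F,0))
E
python3 f.py pics/f1.png
```

```text
[0.49625958 0.01964974 0.05794252] [0.44295876 0.26860564 6.78070412] [0.64324273 0.32155445 0.32305698]
```

Emit:
arm_command:
  delta_rot:
    - [0,0,0]
    - [0,0,0]
    - [0,0,0]
    - [0,0,0]
  delta_pos:
    - [0,0,-0.004]
    - [0,0,-0.007]
    - [0,0,-0.007]
    - [0,0,-0.007]
  gripper: [1,1,1,1]

```text
time: 13.72
position: [0.4961, 0.0197, 0.0646]
tool_rot: [0.044, 0.999, -0.0, 0.001]
ft_force: [1.7, 0.2, 2.5]
grip_width: 0.0432
grip_force: 30.0
```

```bash
python3 f.py pics/f2.png
```

```text
[0.49602812 0.01966322 0.0644816 ] [ 2.1280552 -0.0935098  2.0284018] [0.61874962 0.5422756  0.28944104]
```

Emit:
arm_command:
  delta_rot:
    - [0,0,0]
    - [0,0,0]
    - [0,0,0]
    - [0,0,0]
  delta_pos:
    - [0,0,-0.004]
    - [0,0,-0.007]
    - [0,0,-0.007]
    - [0,0,-0.007]
  gripper: [1,1,1,1]

```text
time: 14.35
position: [0.4945, 0.02, 0.0714]
tool_rot: [0.044, 0.999, 0.0, -0.001]
ft_force: [0.2, 0.1, -1.2]
grip_width: 0.0429
grip_force: 30.0
```

```bash
python3 f.py pics/f3.png
```

```text
[0.49497471 0.01988362 0.07134671] [ 0.0742607   0.17302398 -1.62225422] [0.37691179 0.56930056 0.35384961]
```

Emit:
arm_command:
  delta_rot:
    - [0,0,0]
    - [0,0,0]
    - [0,0,0]
    - [0,0,0]
  delta_pos:
    - [0,0,0.002]
    - [0,0,0.005]
    - [0,0,0.005]
    - [0,0,0.005]
  gripper: [1,1,1,1]

```text
time: 14.98
position: [0.4952, 0.0198, 0.0662]
tool_rot: [0.044, 0.999, 0.0, -0.0]
ft_force: [-0.1, 0.6, -1.7]
grip_width: 0.0431
grip_force: 30.0
```

```bash
python3 f.py pics/f4.png
```

```text
[0.49549767 0.01977916 0.06650662] [ 0.08486268 -0.11168978 -1.73199667] [0.40738438 0.28920236 0.57850171]
```

Free-air force is -1.65 N. The forces at two heights both put first contact at TCP z ≈ 0.0648, so a 6 mm push means z ≈ 0.0588.

Emit:
arm_command:
  delta_rot:
    - [0,0,0]
    - [0,0,0]
    - [0,0,0]
    - [0,0,0]
    - [0,0,0]
    - [0,0,0]
    - [0,0,0]
  delta_pos:
    - [0,0,0]
    - [0,0,0.002]
    - [0,0,0.004]
    - [0,0,0.006]
    - [0,0,0.0077]
    - [0,0,0.0077]
    - [0,0,0.0077]
  gripper: [1,1,1,1,1,1,1]
  grip_force: 40

```text
time: 15.87
position: [0.4959, 0.0197, 0.0592]
tool_rot: [0.044, 0.999, -0.0, 0.0]
ft_force: [-0.9, -0.5, 5.8]
grip_width: 0.0431
grip_force: 40.0
```

```bash
python3 f.py pics/f5.png
python3 - <<'E'
from h import *
s=load('pics/f5.npz');im=s['pixels'].copy()
x0,y0,k=330,165,7
o=cv2.resize(im[y0:y0+85,x0:x0+110],None,fx=k,fy=k,interpolation=cv2.INTER_CUBIC);o=cv2.convertScaleAbs(o,alpha=1.4)
R=np.array([[np.cos(-.094),-np.sin(-.094)],[np.sin(-.094),np.cos(-.094)]]);c=np.array([.496,.02])
def P(X): return tuple(int(round(q)) for q in ((proj(s,X)-[x0,y0]+.5)*k-.5))
for z,col in((.070,(0,0,255)),(.046,(0,255,0))):
    for t in np.linspace(0,2*np.pi,60): cv2.circle(o,P([c[0]+.022*np.cos(t),c[1]+.022*np.sin(t),z]),1,col,-1)
for X in[(.068,.023),(.068,.006),(.068,-.006),(.068,-.023),(.084,.023)]: cv2.circle(o,P([*(c+R@X),.07]),3,(0,0,255),-1)
for t in np.linspace(0,2*np.pi,30): cv2.circle(o,P([c[0]+.009*np.cos(t),c[1]+.009*np.sin(t),.092]),1,(255,0,255),-1)
cv2.imwrite('pics/c7.png',o)
E
```

```text
[0.49595714 0.01972884 0.0592662 ] [-0.60769191  0.14469025  5.87136763] [0.28498059 0.52360868 0.27083432]
```

View pics/c7.png

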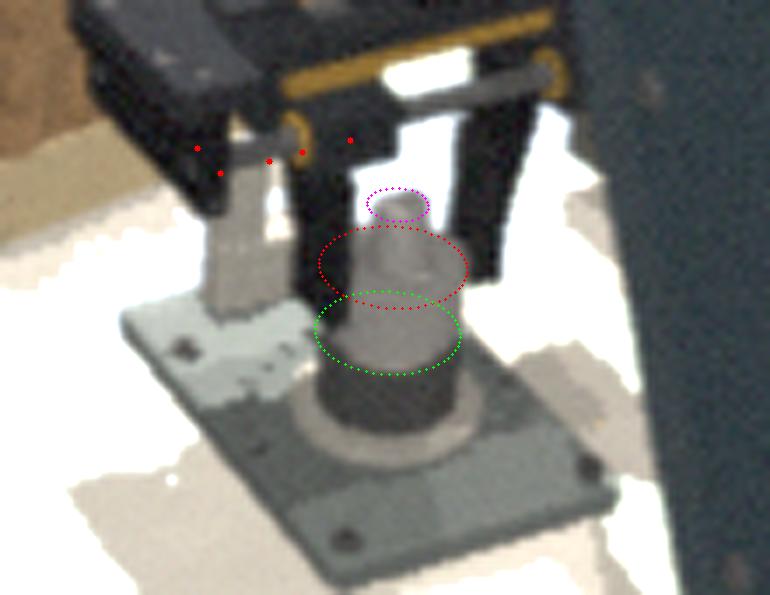

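The predicted level-position ellipses match the collar's outline: red top rim near (395,267), green underside on the housing edge near (390,373). The contact force of 7.5 N also gives about 5.8 mm of sleeve travel.

```bash
python3 -c "
from h import *
print(robot.hand_in())"
```

```text
the job is handed in; nothing more can be done
None
```

The job is handed in with no verdict returned: the shaft was turned to its zero mark, and the collar is on it, held down in the fingers with its top level with the post by camera and about 5.8 mm of sleeve travel from the force reading. The screw's facing and the pointer after fitting were not re-checked in a picture.

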